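# Drop the spice caddy's front and bring the square jar round

### The job

First fold the half-open front flap of the spice caddy down until it sticks out level, like a small shelf. Then turn the carousel until the one square jar stands in the middle of the open front, right behind the flap, and finish while still gripping the carousel's centre knob so that it stays still. Leave the mug, the bottle and the loose jar on the worktop where they stand.

Things in the scene. Friction and masses are not known exactly. Their poses are not given: they have to be found in the camera images.
- caddy: oak spice caddy that stands fixed on the worktop: a plinth 230 (x) x 250 (y) x 60 mm high, with 8 mm walls on the left, right and back that rise to 145 mm; open at the top. Origin: centre of its underside, on the worktop, right under the carousel's axis. x points from the front to the back, so the front, closed by the flap, is its -x side; z up.
- flap (a joint): angle of the oak front flap in rad: 0 upright (shut), 1.571 level, sticking out from the caddy's front, end stop past level at 1.95. Starts half-open, 0.45 to 0.95. A stiff friction hinge along its lower edge (0.2 N m, about 3 N at 75 mm from it) keeps it at any angle; it can be pushed down on its inner (upper) face.
- flap_hinge (a point): middle of the flap's hinge axis: caddy frame (-120, 0, 65) mm; the axis runs along caddy y, in the mid-plane of the panel's thickness. The flap is 220 mm wide (along the axis) and 8 mm thick.
- flap_edge (a point): middle of the flap's free edge, 110 mm from the hinge axis, in the mid-plane of its thickness
- carousel (a joint): angle of the carousel in rad, counter-clockwise seen from above; the square jar is in the middle of the front at 0 and at 6.283 (a full turn). Starts anywhere from 0.7 to 5.58; turns both ways with light friction (0.04 N m, slightly damped), no stop within reach. A dark steel disc, 192 mm diameter, top 76 mm above the worktop, vertical axis through the caddy's origin.
- square_jar (a point): middle of the top of the square jar's lid, 166 mm above the worktop, 68 mm from the carousel's axis. Six glass jars with black lids, all 90 mm tall, are fixed on the disc, evenly spaced on a circle of 68 mm radius: five round (40 mm diameter), this one square (50 mm).
- knob: round plain steel knob on the carousel's centre post, turning with it: 40 mm diameter, 40 mm tall, above all the jars. Origin: centre of its underside, 188 mm above the worktop (top at 228 mm); z up. The post under it is 16 mm thick.
- mug: bystander: white mug, 80 mm diameter, 90 mm tall, loose; origin at the centre of its underside
- soap: bystander: clear bottle with a white cap, 60 mm diameter, 180 mm tall, loose; origin at the centre of its underside
- jar: bystander: loose glass jar with a black lid, 56 mm diameter, 110 mm tall; origin at the centre of its underside

How it is judged:
By the outcome, as a careful person would: the job done as asked, in the order asked, and still so for the second after the job is handed in, while the arm keeps its last pose, push and grip.
It also fails if it takes over 51 s, if anything falls off the work surface, if the arm or the gripper's body presses on something with over 40 N, if the wrist force passes 120 N, or if a joint passes its speed limit or range.

### The arm

A 6-joint arm with a two-finger parallel gripper is mounted at the origin on the work surface. World frame = base frame: x ahead of the robot, y to its left, z up, the work surface at z = 0. Lengths are in m, angles in rad, forces in N, time in s.
With the tool pointing down it reaches from about 0.275 to 0.85 m from the base axis. Payload 19 kg.
Tool frame: the origin (TCP) lies at the very end of the fingers, on their centre line; the grasp point (between the pads) lies 19 mm behind it; z points along the fingers, y is the line along which they close (so a half turn about z gives the same grasp; the last joint's range is limited). The gripper opens to 85 mm and grips with 20 to 120 N. Pads are 22 mm wide; open, the fingers measure 114 mm over their backs; the gripper's body (76 mm by 85 mm) begins 54 mm behind the grasp point. The pads swing forward as they close: fully open they stand 13 mm farther back than shut.
Start: joints at [-1.376, 0.15, 1.437, -0, 1.554, -0.134], TCP at [0.186, -0.544, 0.231] pointing down, gripper open.
Joint ranges: [-2.8, 2.8], [-0.68, 2.1], [0.12, 2.68], [-1.39, 4.53], [0.16, 2.79], [-2.81, 2.81]. Speed limits (rad/s): [1.89, 1.89, 2.22, 3.01, 3.01, 3.01].

### API

Orientations are given as a unit quaternion [w, x, y, z].
In Python, from plant import robot gives the robot as it stands.
- The arm moves only by the tool servo_tool, never from a script. Its argument "series" is a list of rows, each a list of 2 entries, a list of its own where there are three numbers: the shift along the tool's x, y, z in m, then the turn, a rotation vector about the tool's x, y, z in degrees. In form: [[[tx, ty, tz], [wx, wy, wz]], ...]. A call has 1 to 5 rows; each row shifts and turns the commanded pose from where the row before left it, along the tool's axes as they then stand; what a row does not reach is not made up. A row lasts 1/10 s, in which the tool goes at most 50 mm and 8.59 degrees, less where a joint would pass 70% of its speed; a pose out of reach is approached as far as the arm can. A call with a gripper value outside its range is refused whole. "fingers" is the finger opening in m, from 0 to 0.0854, set as the call begins (left out, the last holds). The fingers move at their own pace and stop on an object; "squeeze" is the grip in N (left out, the last holds). Time passes only in rows, so rows that do not move let the fingers close. It gives the time, the measured TCP pose, the force, the opening and the grip force at its end, in the units of the state.
- robot.get_obs(): the state, without advancing time (a new reading comes with each control period).
- robot.get_image(name): name is "side" or "top" or "wrist"; returns (picture, depth): 400x640x3 uint8, red, green, blue; 400x640 float32, m along the optical axis (not along the pixel's ray), 0 where there is no reading.
- robot.calibration(name): a dict with "fx", "fy", "cx", "cy" (pixels), "R" (3x3) and "t" (3): a world point X has camera coordinates R X + t. Camera axes: x right, y down, z forward; pixel columns grow to the right and rows downward; lengths in m; the calibration is good to about 2 mm. A picture is of the moment at which its call begins: read the wrist's pose just before it. calibration takes no time and is no camera call; for the wrist camera it gives the pose at the moment of the call.
- robot.sign_off(): hands the job in; it is judged then, once.
Trained networks look in the newest picture that a camera, given by its name, has taken for a name from the list of things; names that differ only in an ending like _2 or _b are one class to them, and where a whole thing is asked for, a point or a joint stands for the part that bears it (a point fixed in the world has none). Each returns a list of dicts, best first, with "p" (0 to 1); they miss things now and then, are a little off and sometimes report something else, mostly with a low value. They report only what shows in the picture. A call takes as long as a camera call.
- robot.search_frame(camera, name): "extent" ([centre column, centre row, width, height] in pixels, round what is visible of it).
The state is a dict: "clock": time; "q": joint angles; "dq": joint speeds; "joint_efforts": joint torques, N m; "tcp_pos": TCP position; "ee_rot": TCP orientation; "wrist_force": force on the tool from outside, world axes, zero at the start; "torque": the same for the moment, N m; "opening": finger opening in m; "gripper_force": force on a finger pad.
Only numpy, scipy, OpenCV 4.12 (cv2) and the standard library are available. Lean on these libraries where they do the work, as an engineer would, in place of code of your own. Each camera call takes 0.05 s, during which the arm holds its last target. There are 200 camera calls.

## Working session

There is one attempt and no reset: what is moved stays moved. The work goes in short steps, Python scripts to look and compute and a tool call to move; the robot and the scene stay as the last step left them, time stands still between calls to the robot, and variables do not carry over. Pictures are saved under pics/ and viewed, at most 10 in all, crops included, and the job is handed in when it is done.

Besides the shell and the picture viewer there is one more tool, called by a JSON object that holds its "method" and its "body", one argument or row to a line. servo_tool: Moves the arm, as the interface text tells. Its arguments: {"type":"object","properties":{"series":{"type":"array","items":{"type":"array"}},"fingers":{"type":"number"},"squeeze":{"type":"number"}},"required":["series"]}

```bash
mkdir -p pics; ls; cat > h.py <<'E'
import numpy as np, cv2
from plant import robot
from scipy.spatial.transform import Rotation as Ro
def cloud(n,d):
    c=robot.calibration(n); v,u=np.mgrid[:400,:640]
    P=np.stack([(u-c['cx'])/c['fx']*d,(v-c['cy'])/c['fy']*d,d],-1)
    P=(P-np.array(c['t']))@np.array(c['R']); P[d==0]=np.nan
    return P
def save(n,img): cv2.imwrite('pics/'+n+'.png',img[:,:,::-1])
def pix(n,X):
    c=robot.calibration(n); p=np.array(c['R'])@np.array(X)+np.array(c['t']); return np.array([p[0]/p[2]*c['fx']+c['cx'],p[1]/p[2]*c['fy']+c['cy']])
E
python3 - <<'E'
from h import *
for n in ['side','top']:
    im,d=robot.get_image(n); save(n+'0',im); P=cloud(n,d); np.save(n+'.npy',P)
    for k in ['caddy','flap','flap_edge','square_jar','knob','mug','soap','jar']:
        for r in robot.search_frame(n,k)[:2]:
            u,v=[int(x) for x in r['extent'][:2]]; print(n,k,round(r['p'],2),np.round(r['extent']),np.round(P[min(v,399),min(u,639)],3))
o=robot.get_obs();print(o['clock'],o['tcp_pos'],o['ee_rot'])
E
```

```text
pics
side caddy 0.79 [280. 245. 131. 105.] [0.594 0.181 0.166]
side flap 0.74 [329. 243.  40.  71.] [0.481 0.099 0.103]
side flap_edge 0.9 [327. 245.  41.  74.] [0.487 0.097 0.096]
side flap_edge 0.33 [327. 146.  13.  28.] [ 0.574 -0.408  0.068]
side square_jar 0.87 [274. 232.  67.  61.] [0.633 0.104 0.125]
side knob 0.79 [267. 210.  13.  22.] [0.637 0.119 0.228]
side knob 0.19 [330. 243.  46.  72.] [0.475 0.103 0.109]
side mug 0.61 [326. 371.  35.  58.] [0.433 0.41  0.003]
side soap 0.62 [366. 149.  15.  46.] [ 0.425 -0.37   0.103]
side jar 0.64 [327. 145.  15.  29.] [ 0.577 -0.403  0.075]
top caddy 0.9 [274. 184.  82. 102.] [0.584 0.096 0.166]
top flap 0.68 [275. 220.  70.  27.] [0.48  0.095 0.105]
top flap 0.53 [270. 164.  13.  16.] [0.626 0.102 0.231]
top flap_edge 0.95 [277. 221.  68.  23.] [0.472 0.088 0.113]
top square_jar 0.97 [274. 173.  59.  58.] [0.634 0.101 0.112]
top knob 0.22 [274. 169.  62.  64.] [0.622 0.093 0.199]
top mug 0.79 [176. 237.  37.  26.] [0.441 0.44  0.007]
top soap 0.85 [426. 235.  24.  28.] [ 0.419 -0.377  0.133]
top soap 0.28 [274. 171.  58.  65.] [0.633 0.097 0.126]
top jar 0.83 [434. 188.  24.  23.] [ 0.571 -0.418  0.109]
0.9 [ 0.18566459 -0.54418621  0.23127685] [-3.88877508e-05  9.86510680e-01  1.63696907e-01 -5.07402400e-06]
```

View pictures.

```bash
python3 - <<'E'
from h import *
a=cv2.imread('pics/top0.png')[110:260,200:350]; b=cv2.imread('pics/side0.png')[180:320,200:370]
cv2.imwrite('pics/c0.png',np.hstack([cv2.resize(a,(400,400)),cv2.resize(b,(400,400*140//170))] if 0 else [cv2.resize(a,(400,400)),cv2.resize(b,(400,400))]))
for n in ['top','side']:
    P=np.load(n+'.npy'); Q=P[(P[...,0]>.42)&(P[...,0]<.78)&(P[...,1]>-.06)&(P[...,1]<.27)]
    k=Q[(Q[:,2]>.218)&(Q[:,2]<.24)]; print(n,'knob',len(k),k.min(0),k.max(0),np.median(k,0))
    w=Q[(Q[:,2]>.14)&(Q[:,2]<.15)]
    if n=='top':
        r=cv2.minAreaRect(w[:,:2].astype('f4')*1000); print(r,cv2.boxPoints(r))
    f=Q[(Q[:,0]<.53)&(Q[:,2]>.08)&(Q[:,2]<.2)];print('flap',len(f),f.min(0),f.max(0))
    m=f.mean(0);U,S,V=np.linalg.svd(f-m,full_matrices=False);print(m,S,V)
E
```

```text
top knob 137 [0.62079143 0.08170823 0.21975788] [0.65896578 0.11791924 0.23345371] [0.63879386 0.09979133 0.2282383 ]
((596.039794921875, 97.75846862792969), (321.908203125, 249.99403381347656), 3.0711703300476074) [[428.61996  213.95262 ]
 [442.01376  -35.682358]
 [763.4596   -18.435684]
 [750.0658   231.1993  ]]
flap 1397 [ 0.43158132 -0.01958927  0.08006325] [0.51883087 0.20161303 0.14509306]
[0.47131382 0.09100159 0.1129695 ] [2.37639176 1.05436667 0.07795693] [[-0.05093643  0.99869675 -0.0032056 ]
 [-0.77203836 -0.03733965  0.63447815]
 [-0.63353157 -0.0347929  -0.77293415]]
side knob 154 [0.62081129 0.08433332 0.21806123] [0.6582743  0.12405217 0.23175409] [0.63894123 0.1056809  0.22676091]
flap 1522 [ 0.43002182 -0.01714993  0.08018568] [0.51437875 0.20620118 0.14104518]
[0.470218   0.10495601 0.11176155] [2.51563414 1.06974001 0.06265282] [[ 0.05547644 -0.99845208  0.00397494]
 [-0.77046202 -0.04027593  0.63621233]
 [ 0.63506743  0.03835734  0.77150377]]
```

View pics/c0.png

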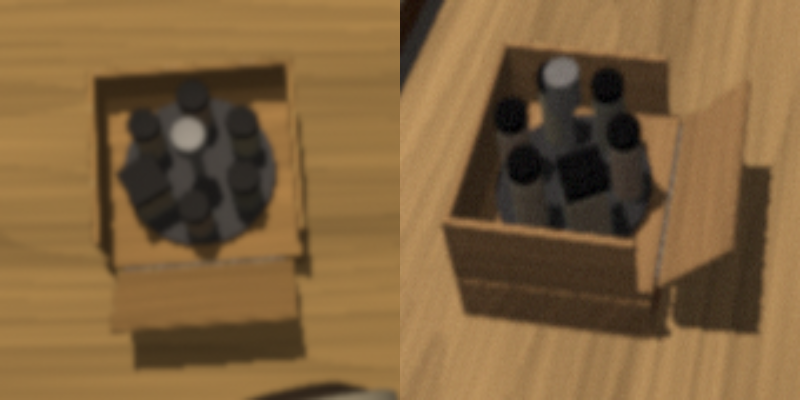

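View pics/side0.png

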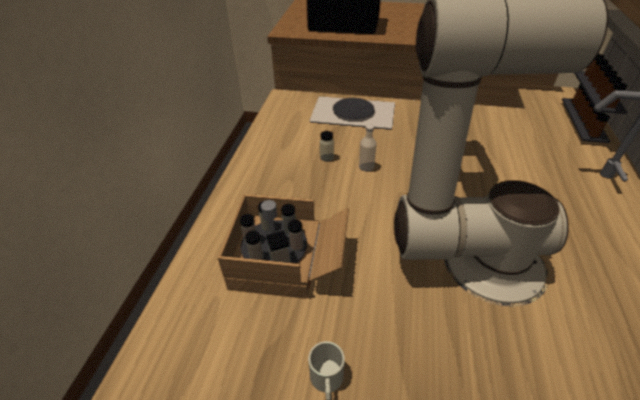

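The square jar is at the front left, around pixel (254,177) in the top view. The flap is half-open towards the robot, and the bystanders are well clear of it.

```bash
cat >> h.py <<'E'
C=np.array([.640,.101]); YAW=.055
def togo(X,psi=None):
    o=robot.get_obs(); w,x,y,z=o['ee_rot']; R=Ro.from_quat([x,y,z,w]).as_matrix()
    print('t',round(o['clock'],2),'tcp',np.round(o['tcp_pos'],4),'psi',np.degrees(np.arctan2(R[1,0],R[0,0])).round(2),'tilt',R[:,2].round(3),'q',np.round(o['q'],2),'F',np.round(o['wrist_force'],1))
    print('tool shift',np.round(R.T@(np.array(X)-o['tcp_pos']),4))
def jarfit(P):
    r=np.hypot(P[...,0]-C[0],P[...,1]-C[1])
    m=(P[...,2]>.159)&(P[...,2]<.173)&(r<.11)&(r>.03)
    n,l,s,c=cv2.connectedComponentsWithStats(m.astype('u1'),connectivity=4)
    for i in range(1,n):
        if s[i,4]<15: continue
        Q=P[l==i][:,:2]; b=cv2.minAreaRect((Q*1000).astype('f4')); e=np.array(b[0])/1000-C
        print(s[i,4],c[i].round(),np.array(b[0]).round(1),np.round(b[1],1),'rot',round(b[2],1),'r',np.hypot(*e).round(4),'theta',np.degrees((np.arctan2(e[1],e[0])-YAW-np.pi)%(2*np.pi)).round(1))
E
python3 - <<'E'
from h import *
for n in ['top','side']: print(n); jarfit(np.load(n+'.npy'))
f=C+np.array([[np.cos(YAW),-np.sin(YAW)],[np.sin(YAW),np.cos(YAW)]])@[-.198,0]
print(f); togo([*f,.2])
E
```

```text
top
123 [272. 145.] [707.8 100.8] [37.3 37.5] rot 39.1 r 0.0678 theta 176.7
122 [290. 155.] [674.9  40.8] [36.3 37.8] rot 75.3 r 0.0696 theta 116.9
124 [253. 156.] [674.  158.6] [36.  39.3] rot 51.7 r 0.0669 theta 236.3
252 [253. 177.] [606.1 158.6] [51.5 49.9] rot 31.6 r 0.0669 theta 297.4
124 [291. 175.] [606.6  40.1] [37.2 37.7] rot 0.7 r 0.0695 theta 58.1
126 [272. 186.] [571.8  99.6] [38.  37.9] rot 0.5 r 0.0682 theta 358.0
side
26 [259. 206.] [689.2  48.5] [10.7 28.8] rot 10.7 r 0.072 theta 130.0
128 [287. 209.] [606.4  43.5] [36.8 41. ] rot 13.9 r 0.0666 theta 56.6
133 [246. 219.] [708.2 104.4] [37.1 38.5] rot 40.4 r 0.0683 theta 179.7
141 [294. 225.] [572.3 102.4] [38.3 38.2] rot 64.5 r 0.0677 theta 355.7
151 [252. 236.] [673.1 163.8] [38.1 37.3] rot 34.8 r 0.0709 theta 239.0
298 [277. 239.] [605.5 161.5] [49.8 53.9] rot 30.4 r 0.0697 theta 296.5
[0.4422994  0.09011549]
t 0.9 tcp [ 0.1857 -0.5442  0.2313] psi 18.84 tilt [-0.  0. -1.] q [-1.38  0.15  1.44 -0.    1.55 -0.13] F [-0.2 -0.5 -0.6]
tool shift [ 0.4477 -0.5174  0.0313]
```

{"method": "servo_tool", "body": {
  "series": [
    [[0,0,-0.03],[0,0,7.85]],
    [[0,0,0],[0,0,7.8]]
  ],
  "fingers": 0,
  "squeeze": 60
}}

```text
clock: 1.1
tcp_pos: [0.1858, -0.545, 0.2646]
ee_rot: [0.002, 1.0, 0.025, 0.0]
wrist_force: [0.6, -0.4, -0.4]
opening: 0.0589
gripper_force: 0.0
```

```bash
python3 -c "
from h import *
togo([.442,.090,.2])"
```

```text
t 1.1 tcp [ 0.1858 -0.545   0.2646] psi 2.89 tilt [ 0.001 -0.004 -1.   ] q [-1.38  0.14  1.38 -0.    1.61  0.14] F [ 0.6 -0.4 -0.4]
tool shift [ 0.2878 -0.6215  0.0622]
```

{"method": "servo_tool", "body": {
  "series": [
    [[0.02,-0.044,0],[0,0,0]],
    [[0.02,-0.044,0],[0,0,0]],
    [[0.02,-0.044,0],[0,0,0]],
    [[0.02,-0.044,0],[0,0,0]],
    [[0.02,-0.044,0],[0,0,0]]
  ]
}}

```text
clock: 1.6
tcp_pos: [0.2734, -0.3171, 0.2613]
ee_rot: [0.0, 1.0, 0.028, 0.0]
wrist_force: [1.3, 0.2, 0.7]
opening: -0.0002
gripper_force: 0.0
```

{"method": "servo_tool", "body": {
  "series": [
    [[0.02,-0.044,0],[0,0,0]],
    [[0.02,-0.044,0],[0,0,0]],
    [[0.02,-0.044,0],[0,0,0]],
    [[0.02,-0.044,0],[0,0,0]],
    [[0.02,-0.044,0],[0,0,0]]
  ]
}}

```text
clock: 2.1
tcp_pos: [0.361, -0.0918, 0.2617]
ee_rot: [0.0, 1.0, 0.028, 0.001]
wrist_force: [1.1, -0.1, 0.5]
opening: 0.0001
gripper_force: 0.0
```

```bash
python3 -c "
from h import *
togo([.442,.090,.2])"
```

```text
t 2.1 tcp [ 0.361  -0.0918  0.2617] psi 3.17 tilt [ 0.001 -0.    -1.   ] q [-0.46 -0.3   1.79  0.    1.64  1.06] F [ 1.1 -0.1  0.5]
tool shift [ 0.0909 -0.1771  0.0617]
```

{"method": "servo_tool", "body": {
  "series": [
    [[0.022,-0.044,0],[0,0,0]],
    [[0.022,-0.044,0],[0,0,0]],
    [[0.022,-0.044,0.01],[0,0,0]],
    [[0.022,-0.045,0.01],[0,0,0]],
    [[0,0,0.03],[0,0,0]]
  ]
}}

```text
clock: 2.6
tcp_pos: [0.4401, 0.0913, 0.2126]
ee_rot: [-0.001, 1.0, 0.031, 0.002]
wrist_force: [-0.3, -0.7, 0.2]
opening: -0.0002
gripper_force: 0.0
```

{"method": "servo_tool", "body": {
  "series": [
    [[0,0,0.02],[0,0,0]],
    [[0,0,0.02],[0,0,0]],
    [[0,0,0.01],[0,0,0]]
  ]
}}

```text
clock: 2.9
tcp_pos: [0.4377, 0.0867, 0.1601]
ee_rot: [-0.0, 1.0, 0.028, -0.001]
wrist_force: [-0.2, 0.2, 0.3]
opening: 0.0001
gripper_force: 0.0
```

```bash
python3 -c "
from h import *
togo([.442,.090,.069])"
```

```text
t 2.9 tcp [0.4377 0.0867 0.1601] psi 3.21 tilt [-0.002  0.    -1.   ] q [ 0.02 -0.08  1.82  0.    1.4   1.54] F [-0.2  0.2  0.3]
tool shift [ 0.0046 -0.0031  0.0911]
```

{"method": "servo_tool", "body": {
  "series": [
    [[0.013,-0.003,0],[0,0,0]],
    [[0,0,0.02],[0,0,0]],
    [[0,0,0.02],[0,0,0]],
    [[0,0,0.01],[0,0,0]],
    [[0,0,0.01],[0,0,0]]
  ]
}}

```text
clock: 3.4
tcp_pos: [0.452, 0.0903, 0.102]
ee_rot: [-0.0, 1.0, 0.028, 0.001]
wrist_force: [-0.4, -0.4, 1.8]
opening: 0.0003
gripper_force: 1.1
```

```bash
python3 -c "
from h import *
togo([.45,.090,.069])"
```

```text
t 3.4 tcp [0.452  0.0903 0.102 ] psi 3.18 tilt [ 0.001  0.    -1.   ] q [ 0.03 -0.01  1.87  0.    1.27  1.54] F [-0.4 -0.4  1.8]
tool shift [-0.0021  0.0002  0.033 ]
```

{"method": "servo_tool", "body": {
  "series": [
    [[0,0,0.01],[0,0,0]],
    [[0,0,0.01],[0,0,0]],
    [[0,0,0.006],[0,0,0]],
    [[0,0,0.002],[0,0,0]],
    [[0,0,0],[0,0,0]]
  ]
}}

```text
clock: 3.9
tcp_pos: [0.4511, 0.0903, 0.0735]
ee_rot: [-0.0, 1.0, 0.028, -0.0]
wrist_force: [-0.6, -0.0, 0.6]
opening: -0.0
gripper_force: 0.0
```

```bash
cat >> h.py <<'E'
def flapfit(tag):
    for n in ['top','side']:
        im,d=robot.get_image(n); save(tag+n,im); P=cloud(n,d)
        a,b=np.cos(YAW),np.sin(YAW); X=a*(P[...,0]-C[0])+b*(P[...,1]-C[1]); Y=-b*(P[...,0]-C[0])+a*(P[...,1]-C[1]); Z=P[...,2]
        m=(X<-.127)&(X>-.222)&(np.abs(Y)<.1)&(np.abs(Y)>.04)&(Z>.03)&(Z<.1)
        for it in range(3):
            p=np.polyfit(X[m],Z[m],1); m&=np.abs(Z-np.polyval(p,X))<.006
        print(n,m.sum(),'slope deg past level',np.degrees(np.arctan(p[0])).round(2),'z at mid',np.polyval(p,-.175).round(4))
E
python3 -c "
from h import *
togo([.45,.090,.069]); flapfit('f1')"
```

```text
t 3.9 tcp [0.4511 0.0903 0.0735] psi 3.19 tilt [-0.  0. -1.] q [0.03 0.02 1.91 0.   1.21 1.54] F [-0.6 -0.   0.6]
tool shift [-0.0011  0.0002  0.0045]
top 368 slope deg past level -2.73 z at mid 0.0724
side 888 slope deg past level -2.9 z at mid 0.0714
```

{"method": "servo_tool", "body": {
  "series": [
    [[0,0,0.0025],[0,0,0]],
    [[0,0,0.002],[0,0,0]],
    [[0,0,0],[0,0,0]]
  ]
}}

```text
clock: 4.3
tcp_pos: [0.4511, 0.0903, 0.0689]
ee_rot: [-0.0, 1.0, 0.028, 0.0]
wrist_force: [-0.3, 0.7, 0.2]
opening: 0.0001
gripper_force: 0.0
```

```bash
python3 -c "
from h import *
togo([.45,.090,.069]); flapfit('f2')"
```

```text
t 4.3 tcp [0.4511 0.0903 0.0689] psi 3.19 tilt [ 0.  0. -1.] q [0.03 0.03 1.91 0.   1.2  1.54] F [-0.3  0.7  0.2]
tool shift [-0.0011  0.0002 -0.0001]
top 358 slope deg past level 0.69 z at mid 0.0693
side 879 slope deg past level 0.3 z at mid 0.0683
```

{"method": "servo_tool", "body": {
  "series": [
    [[0,0,-0.04],[0,0,0]],
    [[0,0,-0.04],[0,0,0]],
    [[0,0,-0.04],[0,0,0]],
    [[0,0,-0.045],[0,0,0]],
    [[0,0,-0.045],[0,0,0]]
  ]
}}

```text
clock: 4.9
tcp_pos: [0.4507, 0.0902, 0.281]
ee_rot: [-0.0, 1.0, 0.028, 0.0]
wrist_force: [1.0, 0.3, 0.1]
opening: 0.0001
gripper_force: 0.0
```

{"method": "servo_tool", "body": {
  "series": [
    [[0.038,0,0],[0,0,0]],
    [[0.038,0,0],[0,0,0]],
    [[0.038,0,0],[0,0,0]],
    [[0.038,0,0],[0,0,0]],
    [[0.037,0,0],[0,0,0]]
  ],
  "fingers": 0.075
}}

```text
clock: 5.4
tcp_pos: [0.6413, 0.1008, 0.2787]
ee_rot: [-0.0, 1.0, 0.028, -0.0]
wrist_force: [-0.2, -0.6, 0.0]
opening: 0.0727
gripper_force: 0.0
```

{"method": "servo_tool", "body": {
  "series": [
    [[0,0,0],[0,0,0]],
    [[0,0,0],[0,0,0]]
  ]
}}

```text
clock: 5.6
tcp_pos: [0.64, 0.1007, 0.278]
ee_rot: [-0.0, 1.0, 0.028, -0.001]
wrist_force: [-0.1, 0.3, -0.1]
opening: 0.0752
gripper_force: 0.0
```

```bash
python3 -c "
from h import *
flapfit('f3');im,d=robot.get_image('wrist');save('w3',im);P=cloud('wrist',d);jarfit(P)
k=P[(abs(P[...,2]-.228)<.006)&(np.hypot(P[...,0]-.64,P[...,1]-.101)<.04)];print(len(k))
if len(k):print(k.min(0),k.max(0),cv2.minEnclosingCircle((k[:,:2]*1000).astype('f4')))
for r in robot.search_frame('wrist','knob')[:1]:print(r)
togo([.64,.101,.19])"
```

```text
top 465 slope deg past level 0.44 z at mid 0.0691
side 1105 slope deg past level 0.1 z at mid 0.0684
1924 [318. 117.] [708.1 103.3] [39. 39.] rot 56.3 r 0.0682 theta 178.8
1758 [247. 156.] [673.6 161.3] [38.9 38.9] rot 4.9 r 0.069 theta 237.7
1727 [386. 162.] [675.1  44. ] [39.  38.6] rot 68.0 r 0.0669 theta 118.5
2851 [249. 229.] [605.7 160.5] [49.9 50.2] rot 30.8 r 0.0687 theta 296.8
1402 [377. 234.] [607.4  43.1] [39.1 39.1] rot 28.3 r 0.0664 theta 57.5
1166 [312. 266.] [571.1 101.3] [37.2 38.4] rot 2.6 r 0.0689 theta 356.6
2408
[0.62082178 0.08264099 0.22204184] [0.66009846 0.1221217  0.22975863] ((640.6527709960938, 102.44729614257812), 19.936952590942383)
{'extent': [314.6, 218.9, 59.9, 68.9], 'p': 0.92}
t 5.8 tcp [0.6391 0.1008 0.2799] psi 3.2 tilt [ 0.001  0.    -1.   ] q [0.04 0.29 1.17 0.   1.68 1.55] F [-1.   0.7  0.5]
tool shift [ 0.0008 -0.0002  0.0899]
```

View pics/w3.png

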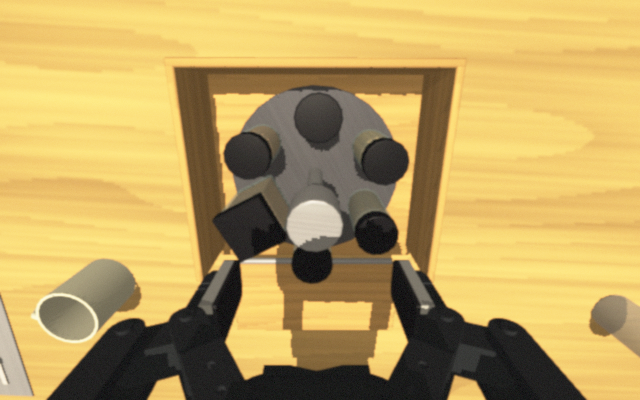

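The wrist view shows the knob at (315,222) between the fingers, the square jar at front left (250,225), and the flap level at the bottom of the picture. I'll descend and grip the knob.

{"method": "servo_tool", "body": {
  "series": [
    [[0.001,-0.001,0.03],[0,0,0]],
    [[0,0,0.03],[0,0,0]],
    [[0,0,0.02],[0,0,0]],
    [[0,0,0.008],[0,0,0]],
    [[0,0,0],[0,0,0]]
  ]
}}

```text
clock: 6.3
tcp_pos: [0.6402, 0.1018, 0.191]
ee_rot: [-0.0, 1.0, 0.028, -0.0]
wrist_force: [-0.4, 0.5, 0.4]
opening: 0.0749
gripper_force: 0.0
```

{"method": "servo_tool", "body": {
  "series": [
    [[0,0,0],[0,0,0]],
    [[0,0,0],[0,0,0]],
    [[0,0,0],[0,0,0]],
    [[0,0,0],[0,0,0]],
    [[0,0,0],[0,0,0]]
  ],
  "fingers": 0.03,
  "squeeze": 50
}}

```text
clock: 6.8
tcp_pos: [0.6411, 0.1023, 0.1927]
ee_rot: [-0.0, 1.0, 0.028, 0.001]
wrist_force: [-1.7, 3.5, 7.4]
opening: 0.0387
gripper_force: 50.3
```

{"method": "servo_tool", "body": {
  "series": [
    [[0,0,0],[0,0,-4]],
    [[0,0,0],[0,0,-6]],
    [[0,0,0],[0,0,-6]],
    [[0,0,0],[0,0,-6]],
    [[0,0,0],[0,0,-6]]
  ]
}}

```text
clock: 7.3
tcp_pos: [0.6408, 0.1033, 0.1927]
ee_rot: [-0.001, 0.962, 0.271, 0.001]
wrist_force: [-5.3, 12.5, 8.6]
opening: 0.0386
gripper_force: 50.6
```

{"method": "servo_tool", "body": {
  "series": [
    [[0,0,0],[0,0,-6]],
    [[0,0,0],[0,0,-6]],
    [[0,0,0],[0,0,-6]],
    [[0,0,0],[0,0,-4]],
    [[0,0,0],[0,0,0]]
  ]
}}

```text
clock: 7.8
tcp_pos: [0.6402, 0.104, 0.1927]
ee_rot: [-0.001, 0.893, 0.45, 0.001]
wrist_force: [-10.2, 15.7, 10.3]
opening: 0.0391
gripper_force: 50.8
```

```bash
python3 -c "
from h import *
togo([.64,.102,.19])
for n in ['wrist','top','side']:
  im,d=robot.get_image(n);save('r1'+n,im);print(n);jarfit(cloud(n,d))
print([(r['p'],r['extent']) for r in robot.search_frame('side','square_jar')[:1]])
a=cv2.imread('pics/r1wrist.png');b=cv2.imread('pics/r1side.png')[150:330,180:380]
cv2.imwrite('pics/r1.png',np.hstack([cv2.resize(a,(440,400)),cv2.resize(b,(360,400))]))"
```

```text
t 7.8 tcp [0.6402 0.104  0.1927] psi 53.45 tilt [ 0.     0.003 -1.   ] q [0.04 0.32 1.31 0.   1.51 0.68] F [-10.2  15.7  10.3]
tool shift [-0.0017  0.001   0.0026]
wrist
4160 [322. 132.] [683.3 155.3] [39.  39.2] rot 62.5 r 0.0694 theta 228.2
3651 [218. 186.] [616.7 165.9] [38.7 39.2] rot 55.1 r 0.069 theta 286.6
3588 [419. 195.] [707.5  92.1] [39.4 38.9] rot 68.6 r 0.068 theta 169.4
3345 [214. 276.] [574.8 120. ] [36.5 50.5] rot 81.0 r 0.0679 theta 340.6
1458 [412. 286.] [672.7  39.6] [35.8 23.8] rot 77.0 r 0.0696 theta 114.9
377 [310. 350.] [588.6  40.5] [14.4 36.4] rot 45.4 r 0.0794 theta 46.5
top
79 [294. 158.] [663.9  28.7] [22.2 38.5] rot 89.0 r 0.0762 theta 105.1
22 [252. 156.] [672.9 164.1] [26.6  8.4] rot 48.3 r 0.0712 theta 239.3
77 [251. 173.] [619.2 164.5] [27.7 34.7] rot 6.6 r 0.0668 theta 285.0
28 [293. 178.] [597.9  32.5] [ 9.5 34.7] rot 89.2 r 0.0804 theta 55.3
side
130 [290. 211.] [597.2  51.7] [38.1 39. ] rot 28.6 r 0.0653 theta 45.9
132 [248. 216.] [707.4  93.1] [37.6 38.2] rot 47.5 r 0.0678 theta 170.1
281 [293. 228.] [573.  114.6] [52.7 50.2] rot 82.1 r 0.0683 theta 345.3
148 [249. 234.] [683.3 156.7] [39.2 37.7] rot 75.2 r 0.0705 theta 229.0
155 [272. 240.] [616.9 165.9] [36.7 42. ] rot 14.9 r 0.0688 theta 286.4
[(0.98, [273.2, 233.6, 69.1, 62.0])]
```

View pics/r1.png

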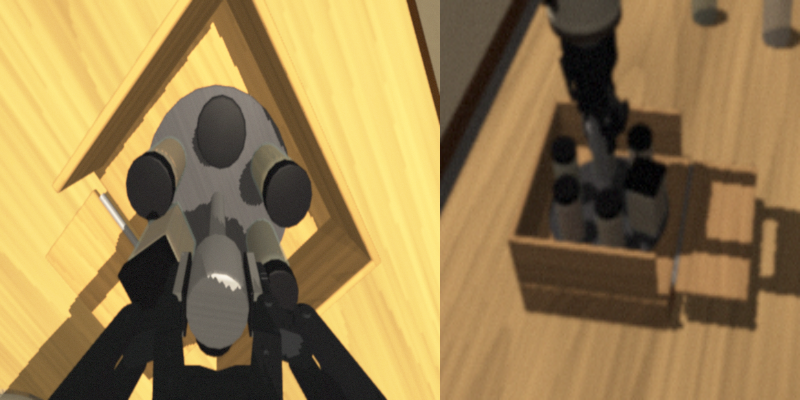

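{"method": "servo_tool", "body": {
  "series": [
    [[0.001,-0.0015,0],[0,0,-4]],
    [[0,0,0],[0,0,-5]],
    [[0,0,0],[0,0,-3]],
    [[0,0,0],[0,0,0]],
    [[0,0,0],[0,0,0]]
  ]
}}

```text
clock: 8.5
tcp_pos: [0.6398, 0.1043, 0.1927]
ee_rot: [-0.0, 0.842, 0.539, 0.0]
wrist_force: [-9.7, 4.1, 9.7]
opening: 0.0389
gripper_force: 50.7
```

```bash
python3 - <<'E'
from h import *
togo([.64,.103,.19])
def fit(P):
    # rotation of hexagon + centre from full round/square lids, and caddy yaw from flap hinge side
    pts=[]
    r=np.hypot(P[...,0]-.64,P[...,1]-.102); m=(P[...,2]>.159)&(P[...,2]<.173)&(r<.11)&(r>.03)
    n,l,s,c=cv2.connectedComponentsWithStats(m.astype('u1'),connectivity=4)
    for i in range(1,n):
        b=cv2.minAreaRect((P[l==i][:,:2]*1000).astype('f4'))
        if s[i,4]>50 and min(b[1])>35 and max(b[1])<54: pts.append([*b[0]]); print(np.round(b[0],1),np.round(b[1],1),round(b[2],1))
    from scipy.optimize import least_squares
    pts=np.array(pts)
    def f(p):
        e=pts-p[:2]; k=np.round((np.arctan2(e[:,1],e[:,0])-p[2])/(np.pi/3))*np.pi/3+p[2]
        return (e-68*np.c_[np.cos(k),np.sin(k)]).ravel()
    s=least_squares(f,[640,102,YAW]); print('centre',s.x[:2].round(1),'theta mod60',np.degrees(s.x[2]-YAW).round(2),'rms',np.sqrt(np.mean(s.fun**2)).round(2))
for n in ['wrist','side']:
    im,d=robot.get_image(n);save('r2'+n,im);print(n);fit(cloud(n,d))
print('orig side');fit(np.load('side.npy'));print('orig top');fit(np.load('top.npy'))
# yaw from wall tops in original clouds
for n in ['top','side']:
    P=np.load(n+'.npy'); a,b=np.cos(YAW),np.sin(YAW); X=a*(P[...,0]-C[0])+b*(P[...,1]-C[1]); Y=-b*(P[...,0]-C[0])+a*(P[...,1]-C[1])
    for sgn in (1,-1):
        m=(abs(P[...,2]-.145)<.005)&(abs(Y*sgn-.121)<.01)&(abs(X)<.1)
        if m.sum()>8: p=np.polyfit(X[m],Y[m],1); print(n,sgn,m.sum(),'dyaw',np.degrees(p[0]).round(2),'y',p[1].round(4))
flapfit('r2f')
E
```

```text
t 8.5 tcp [0.6398 0.1043 0.1927] psi 65.23 tilt [ 0.     0.001 -1.   ] q [0.04 0.32 1.31 0.   1.51 0.47] F [-9.7  4.1  9.7]
tool shift [-0.0011  0.0008  0.0027]
wrist
[671.5 163. ] [39.2 39. ] 8.4
[603.9 159.9] [38.6 39.4] 67.0
[708.1 106.2] [39.1 38.8] 81.5
[572.2 106.3] [51.1 36.4] 2.6
centre [639.4 104.4] theta mod60 -2.2 rms 1.61
side
[707.5 106.5] [39.8 39. ] 67.2
[671.8 163.7] [37.  39.6] 16.5
[602.4 160.9] [38.6 38.7] 67.5
centre [639.6 103.5] theta mod60 -0.69 rms 0.42
orig side
[606.4  43.5] [36.8 41. ] 13.9
[708.2 104.4] [37.1 38.5] 40.4
[572.3 102.4] [38.3 38.2] 64.5
[673.1 163.8] [38.1 37.3] 34.8
[605.5 161.5] [49.8 53.9] 30.4
centre [640.1 103.4] theta mod60 -2.26 rms 0.42
orig top
[707.8 100.8] [37.3 37.5] 39.1
[674.9  40.8] [36.3 37.8] 75.3
[674.  158.6] [36.  39.3] 51.7
[606.1 158.6] [51.5 49.9] 31.6
[606.6  40.1] [37.2 37.7] 0.7
[571.8  99.6] [38.  37.9] 0.5
centre [640.2  99.8] theta mod60 -2.75 rms 0.35
top 1 150 dyaw -0.15 y 0.1194
top -1 141 dyaw -0.09 y -0.1218
side 1 248 dyaw 0.03 y 0.1236
side -1 173 dyaw 0.05 y -0.1181
top 489 slope deg past level 0.1 z at mid 0.0692
side 1092 slope deg past level 0.15 z at mid 0.0683
```

{"method": "servo_tool", "body": {
  "series": [
    [[0,0,0],[0,0,-0.6]],
    [[0,0,0],[0,0,0]],
    [[0,0,0],[0,0,0]],
    [[0,0,0],[0,0,0]],
    [[0,0,0],[0,0,0]]
  ]
}}

```text
clock: 9.2
tcp_pos: [0.6397, 0.1043, 0.1927]
ee_rot: [-0.0, 0.84, 0.543, 0.0]
wrist_force: [-9.6, 5.6, 10.6]
opening: 0.0388
gripper_force: 50.7
```

```bash
python3 - <<'E'
from h import *
togo([.64,.103,.19])
C[1]=.1035
im,d=robot.get_image('side');save('r3side',im);jarfit(cloud('side',d))
for k in ['mug','soap','jar']: print(k,[(round(r['p'],2),np.round(r['extent'])) for r in robot.search_frame('side',k)[:1]])
cv2.imwrite('pics/r3.png',cv2.resize(cv2.imread('pics/r3side.png')[100:400,180:480],(600,600)))
E
```

```text
t 9.2 tcp [0.6397 0.1043 0.1927] psi 65.82 tilt [ 0.     0.001 -1.   ] q [0.04 0.32 1.31 0.   1.51 0.46] F [-9.6  5.6 10.6]
tool shift [-0.0011  0.0008  0.0027]
103 [287. 208.] [605.4  43.8] [41.9 28.6] rot 68.9 r 0.069 theta 56.8
134 [246. 220.] [708.8 108.5] [36.3 40.2] rot 73.0 r 0.069 theta 181.0
273 [295. 224.] [572.3  99.2] [50.1 53.1] rot 3.4 r 0.0678 theta 0.5
153 [253. 237.] [670.7 163.8] [37.9 39.5] rot 31.2 r 0.0677 theta 239.9
152 [278. 239.] [602.8 160.7] [38.1 37.5] rot 63.8 r 0.0683 theta 299.9
mug [(0.62, array([265., 211.,  11.,  19.]))]
soap [(0.97, array([366., 152.,  17.,  36.]))]
jar [(0.67, array([325., 154.,  16.,  10.]))]
```

View pics/r3.png

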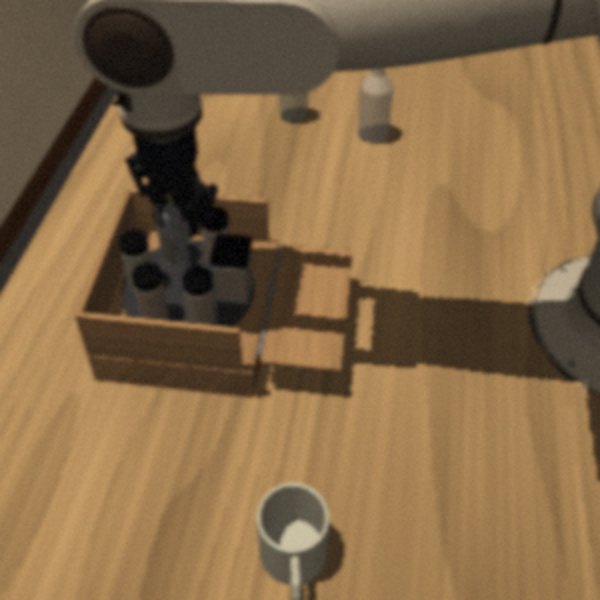

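The square jar (crop 232,255) faces the middle of the level flap, the knob is gripped, and the mug, bottle and loose jar haven't moved.

```bash
python3 -c "
from plant import robot
print(robot.sign_off())"
```

```text
the job is handed in; nothing more can be done
None
```

The job is handed in: the flap is level to within about 0.5°, the square jar is centred behind it to within about 1°, the knob is still gripped, and the mug, bottle and loose jar were not touched (about 9.5 s of the 51 s used).

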